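# Centre the snowman on its display plinth

## Robot

A 7-joint arm with a two-finger parallel gripper is mounted at the origin on the work surface. World frame = base frame: x ahead of the robot, y to its left, z up, the work surface at z = 0. Lengths are in m, angles in rad, forces in N, time in s.
With the tool pointing down it reaches from about 0.4 to 0.85 m from the base axis. Payload 10.4 kg.
Tool frame: the origin (TCP) lies midway between the tips of the shut fingers; the grasp point (between the pads) lies manip.grip_depth behind it (manip.grip_depth is the distance from the TCP to the grasp point, in m); z points along the fingers, x is the direction in which the jaws open and shut, and the axes are right-handed (so a half turn about z gives the same grasp; the last joint's range is limited). The gripper opens to 85 mm and grips with 20 to 120 N. Pads are 22 mm wide; open, the fingers measure 114 mm over their backs; the gripper's body (76 mm by 85 mm) begins 54 mm behind the grasp point. The pads swing forward as they close: fully open they stand 13 mm farther back than shut.
Start: joints at [-0.023, 0.332, -0.065, 1.46, 0.022, 1.35, -0.088], TCP at [0.625, 0, 0.197] pointing down, gripper open.
Joint ranges: [-2.6, 2.6], [-0.5, 2.12], [-1.47, 1.34], [0.16, 2.42], [-1.27, 4.41], [0.06, 2.06], [-2.6, 2.6]. Speed limits (rad/s): [2.22, 2.22, 2.79, 2.79, 3.14, 3.14, 3.14].

## Interface

Orientations are given as a unit quaternion [x, y, z, w].
In Python, from workcell import manip gives the robot as it stands. The module is installed in compiled form; this text tells all that it offers.
- The arm moves only by the tool send_rows, never from a script. Its argument "steps" is a list of rows, each a list of 2 entries, a list of its own where there are three numbers: the shift along the tool's x, y, z in m, then the turn about the tool's z in rad. In form: [[[x, y, z], spin], ...]. A call has exactly 8 rows; each row is the pose to reach, as a shift and turn from the pose commanded when the call began, along the tool's axes at that moment; what a row does not reach only later rows make up. A row lasts 1/8 s, in which the tool goes at most 62.5 mm and 10.7 degrees, less where a joint would pass 70% of its speed; a pose out of reach is approached as far as the arm can. A call with a gripper value outside its range is refused whole. "hand" is the opening, from 0 (shut) to 1 (fully open), set as the call begins (left out, the last holds). The fingers move at their own pace and stop on an object; "force" is the grip in N (left out, the last holds). Time passes only in rows, so rows that repeat a pose let the fingers close, or fill a call up. It gives the time, the measured TCP pose, the force and the opening at its end, in the units of the state.
- manip.get_obs(): the state, without advancing time (a new reading comes with each control period).
- manip.camera(name): name is "scene" or "side" or "wrist"; returns (picture, depth): 384x512x3 uint8, red, green, blue; 384x512 float32, m along the optical axis (not along the pixel's ray), 0 where there is no reading.
- manip.camera_info(name): a dict with "intrinsics" (3x3 intrinsics, pixels), "dist_coeffs" ([k1, k2, p1, p2, k3] as OpenCV has them; the pictures are not rectified), "pose" (4x4, takes a point from camera to world coordinates); the wrist camera has in their place "T_tool_cam" (4x4, takes a point from camera to tool coordinates, whose origin is the TCP and whose axes are the tool frame's). Camera axes: x right, y up, looking along -z (the intrinsics and any distortion apply to the point x, -y, -z); pixel columns grow to the right and rows downward; lengths in m; the calibration is good to about 2 mm. A picture is of the moment at which its call begins: read the wrist's pose just before it. camera_info takes no time and is no camera call.
- manip.hand_in(): hands the job in, once; it reports no verdict.
The state is a dict: "clock": time; "joint_pos": joint angles; "joint_velocities": joint speeds; "tau": joint torques, N m; "position": TCP position; "ee_rot": TCP orientation; "ft_force": force on the tool from outside, world axes, zero at the start; "torque": the same for the moment, N m; "grip_width": opening from 0.0 (shut) to 1.0 (fully open).
Only numpy, scipy, OpenCV 4.12 (cv2) and the standard library are available. Lean on these libraries where they do the work, as an engineer would, in place of code of your own. Each camera call takes 0.05 s, during which the arm holds its last target.

## Task

The little snowman figurine stands off to one side of its round display plinth. With light taps or pushes of the fingertips, slide it until its foot stands inside the pale ring inlaid in the middle of the plinth's top, upright and still, then back away. Do not pinch, lift or topple it, push it only gently, and leave the tumbler, candlestick and jar alone.

Things in the scene. Friction and masses are not known exactly. Their poses are not given: they have to be found in the camera images.
- snowman: Loose ceramic snowman, 70 mm tall, 80 to 160 g, easily tipped: blue disc foot 38 mm across, 14 mm high; white belly 33 mm across at 26 mm up; red scarf; head 23 mm across; black hat, brim 28 mm across at 53 mm up. Origin: centre of the underside; z up its axis; orange nose along -x. Pushed on the foot, close to the plinth, it slides and stops with the push; pushed higher it can tip.
- plinth_top (a point): Centre of the top face of the dark round wooden plinth, which is fixed to the table and cannot move. The top is flat and level, 104 mm across, 50 mm above the table (the skirt at its bottom is 120 mm across). A pale inlaid ring around this point, flush with the top, is 52 mm across inside and 58 mm outside. z is up.
- tumbler: Bystander: loose green glass tumbler, 64 mm across, 85 mm tall, standing on the table. Origin: centre of its underside.
- candlestick: Bystander: loose turned wooden candlestick, foot 64 mm across, 95 mm tall, standing on the table. Origin: centre of its underside.
- jar: Bystander: loose green jar with a blue lid and a yellow knob, 68 mm across, 83 mm tall, standing on the table. Origin: centre of its underside.
There are look-alikes about, which are no part of the job. There is more than one size of the part that bears plinth_top; the job needs the smallest.

How it is judged:
At the end, for the whole second after the job is handed in: The snowman stands upright (within 0.06 rad) and still on the plinth's top, its centre within 7.5 mm of the plinth's centre (its foot inside the pale ring); the tumbler, candlestick and jar are within 12 mm of where they stood (horizontal distance between snowman and plinth_top below 0.0075 m and angle between snowman's own z axis and vertical below 0.06 rad and z of snowman in the frame of plinth_top between -0.003 and 0.003 m and linear speed of snowman below 0.01 m/s and angular speed of snowman below 0.2 rad/s and distance of each of tumbler, candlestick, jar from where it was at the start of the episode below 0.012 m); the robot touches nothing.
It fails at once if the snowman is tipped by more than 0.35 rad (angle between snowman's own z axis and vertical above 0.35 rad).
It fails at once if the snowman is lifted more than 8 mm off the plinth's top (z of snowman in the frame of plinth_top above 0.008 m).
It fails at once if the snowman falls off the plinth (z of snowman in the frame of plinth_top below -0.008 m).
It fails at once if the snowman is pinched or shoved by the robot with more than 12 N (contact force between any of the fingers, the arm and snowman above 12 N).
It fails at once if the tumbler, candlestick or jar is pushed more than 12 mm or tipped by more than 0.3 rad (distance of any of tumbler, candlestick, jar from where it was at the start of the episode above 0.012 m or angle between any of tumbler, candlestick, jar's own z axis and vertical above 0.3 rad).
It also fails if it takes over 48 s, if anything falls off the work surface, if the arm or the gripper's body presses on something with over 40 N, if the wrist force passes 120 N, or if a joint passes its speed limit or range.

## Working session

There is one attempt and no reset: what is moved stays moved. The work goes in short steps, Python scripts to look and compute and a tool call to move; the robot and the scene stay as the last step left them, time stands still between calls to the robot, and variables do not carry over. Pictures are saved under pics/ and viewed, and the job is handed in when it is done.

Besides the shell and the picture viewer there is one more tool, called in YAML: its name, and indented under it one key for each argument. send_rows: Moves the arm, as the interface text tells. Its arguments: {"type":"object","properties":{"steps":{"type":"array"},"hand":{"type":"number"},"force":{"type":"number"}},"required":["steps"]}

```bash
mkdir -p pics; cat > h.py <<'E'
import numpy as np, cv2
from workcell import manip
from scipy.spatial.transform import Rotation as R
def pose(name,obs=None):
    ci=manip.camera_info(name)
    if 'pose' in ci: return np.array(ci['pose'])
    o=obs or manip.get_obs()
    T=np.eye(4);T[:3,:3]=R.from_quat(o['ee_rot']).as_matrix();T[:3,3]=o['position']
    return T@np.array(ci['T_tool_cam'])
def shot(name,fn):
    P=pose(name)
    im,d=manip.camera(name)
    cv2.imwrite(f'pics/{fn}.png',im[:,:,::-1]); np.savez(f'pics/{fn}.npz',im=im,d=d,P=P,name=name)
    return im,d,P
def ray(name,P,u,v):
    ci=manip.camera_info(name)
    p=cv2.undistortPoints(np.array([[[u,v]]],float),np.array(ci['intrinsics']),np.array(ci['dist_coeffs'],float))[0,0]
    c=np.array([p[0],-p[1],-1.0]); return P[:3,3],P[:3,:3]@c
def pt_depth(name,P,u,v,d):
    o,r=ray(name,P,u,v); return o+r*d
def pt_z(name,P,u,v,z):
    o,r=ray(name,P,u,v); return o+r*(z-o[2])/r[2]
def proj(name,P,X):
    ci=manip.camera_info(name)
    c=np.linalg.inv(P)@np.append(X,1); c=c[:3]*[1,-1,-1]
    return cv2.projectPoints(c.reshape(1,1,3),np.zeros(3),np.zeros(3),np.array(ci['intrinsics']),np.array(ci['dist_coeffs'],float))[0].ravel()
E
python3 - <<'E'
from h import *
o=manip.get_obs(); print(o, manip.grip_depth)
for n in ['scene','side','wrist']:
    im,d,P=shot(n,n+'0'); print(n,P.round(3).tolist(),np.array(manip.camera_info(n)['intrinsics']).round(1).tolist())
E
```

```text
{'clock': 0.0, 'joint_pos': array([-0.02259965,  0.33287237, -0.06470379,  1.46091644,  0.02161483,
        1.34989961, -0.08850727]), 'joint_velocities': array([-0.00125649, -0.00082951, -0.00062421, -0.00134085, -0.00087826,
       -0.00030389, -0.00023344]), 'tau': array([ 4.98105128e-04, -6.25449800e+01,  4.97091911e-02, -3.91610491e+01,
        1.63588714e-02,  9.83294769e-03, -6.01235030e-06]), 'position': array([ 6.24588321e-01, -1.03108613e-05,  1.96627541e-01]), 'ee_rot': array([ 9.99999755e-01,  9.83916012e-06, -6.98782268e-04,  3.86841227e-05]), 'ft_force': array([-0.59267129, -0.54954844,  0.94280252]), 'torque': array([-0.0062991 , -0.0043529 , -0.06521704]), 'grip_width': 0.9990739011516551} 0.0187
scene [[-0.279, -0.631, 0.724, 1.114], [0.96, -0.186, 0.209, 0.186], [0.003, 0.753, 0.658, 0.583], [0.0, 0.0, 0.0, 1.0]] [[411.4, 0.0, 255.8], [0.0, 411.4, 184.7], [0.0, 0.0, 1.0]]
side [[0.956, 0.146, -0.254, 0.387], [-0.293, 0.497, -0.817, -0.574], [0.007, 0.855, 0.518, 0.452], [0.0, 0.0, 0.0, 1.0]] [[356.3, 0.0, 252.3], [0.0, 356.3, 192.8], [0.0, 0.0, 1.0]]
wrist [[1.0, -0.001, 0.001, 0.625], [0.0, 0.945, 0.328, 0.084], [-0.001, -0.328, 0.945, 0.372], [0.0, 0.0, 0.0, 1.0]] [[336.1, 0.0, 256.4], [0.0, 336.1, 190.6], [0.0, 0.0, 1.0]]
```

View pics/scene0.png

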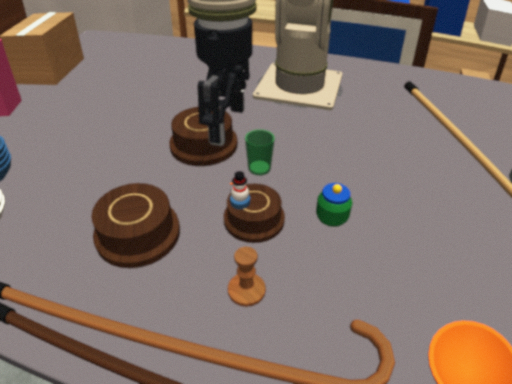

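View pics/side0.png

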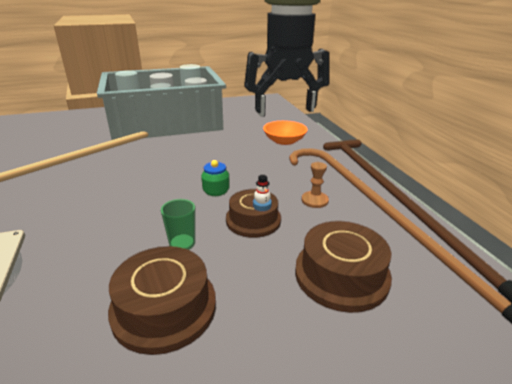

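View pics/wrist0.png

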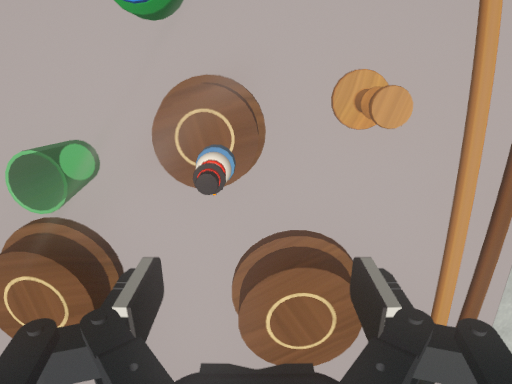

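The small plinth is at wrist pixel (205,137), with the snowman at about (222,165), on its -y side. Next I measure both with depth.

```bash
python3 - <<'E'
from h import *
def cloud(n,fn):
    z=np.load(f'pics/{fn}.npz'); d=z['d'];P=z['P'];im=z['im']
    ci=manip.camera_info(n); H,W=d.shape
    u,v=np.meshgrid(np.arange(W),np.arange(H))
    p=cv2.undistortPoints(np.stack([u,v],-1).reshape(-1,1,2).astype(float),np.array(ci['intrinsics']),np.array(ci['dist_coeffs'],float))[:,0]
    c=np.c_[p[:,0],-p[:,1],-np.ones(len(p))]*d.reshape(-1,1)
    return (c@P[:3,:3].T+P[:3,3]).reshape(H,W,3),im,d,P
for n,(uu,vv) in dict(wrist=(205,137),scene=(262,203),side=(246,203)).items():
    X,im,d,P=cloud(n,n+'0')
    c0=pt_z(n,P,uu,vv,.05); print(n,'ring eye',c0.round(4), 'depthpt',X[vv,uu].round(4))
    m=(d>0)&(np.hypot(X[...,0]-c0[0],X[...,1]-c0[1])<.085)
    h=X[...,2]
    t=m&(abs(h-.05)<.006)
    # circle fit of the top from min enclosing circle on top pts
    q=X[t][:,:2].astype(np.float32)
    # top-only color: exclude snowman
    print(' top z',np.median(h[t]).round(4),cv2.minEnclosingCircle(q), np.percentile(q,[1,99],axis=0).round(4).tolist())
    hsv=cv2.cvtColor(im,cv2.COLOR_RGB2HSV)
    ring=t&(hsv[...,2]>130)&(hsv[...,0]>12)&(hsv[...,0]<35)
    r=X[ring]; print(' ring n',ring.sum())
    if ring.sum()>10:
        pts=r[:,:2]; A=np.c_[2*pts,np.ones(len(pts))]; s=np.linalg.lstsq(A,(pts**2).sum(1),rcond=None)[0]
        print(' ring fit',s[:2].round(4),'r',np.sqrt(s[2]+s[0]**2+s[1]**2).round(4))
    blue=m&(hsv[...,0]>95)&(hsv[...,0]<125)&(hsv[...,1]>120)&(h>.045)&(h<.075)
    b=X[blue]; print(' blue',len(b),b.min(0).round(4),b.max(0).round(4))
    b=b[b[:,2]>.055]
    hat=m&(h>.112); q=X[hat]; print(' hat',len(q),np.median(q,0).round(4),q.min(0).round(4),q.max(0).round(4))
X,im,d,P=cloud('wrist','wrist0')
for uv in [(38,305),(300,320),(390,107),(150,5),(35,190)]: print(uv,X[uv[1],uv[0]].round(3))
E
python3 - <<'E'
import cv2
im=cv2.imread('pics/wrist0.png')[60:220,130:300]
cv2.imwrite('pics/w0c.png',cv2.resize(im,None,fx=3.5,fy=3.5,interpolation=cv2.INTER_CUBIC))
E
```

```text
wrist ring eye [0.575  0.0272 0.05  ] depthpt [0.5749 0.0271 0.0494]
 top z 0.0489 ((0.5739965438842773, 0.025657247751951218), 0.05228884518146515) [[0.5252, -0.0179], [0.6232, 0.0749]]
 ring n 666
 ring fit [0.5738 0.0251] r 0.0275Traceback (most recent call last):
  File "<stdin>", line 26, in <module>
    return umr_minimum(a, axis, None, out, keepdims, initial, where)
ValueError: zero-size array to reduction operation minimum which has no identity
```

View pics/w0c.png

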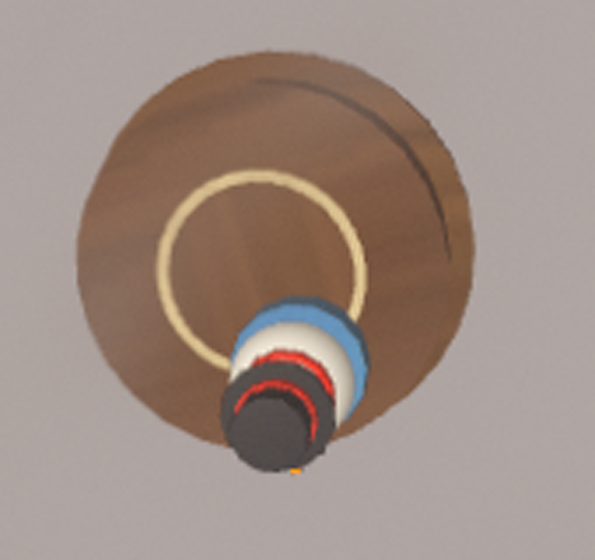

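```bash
cat > meas.py <<'E'
from h import *
from scipy.optimize import least_squares
def cloud(n,fn):
    z=np.load(f'pics/{fn}.npz'); d=z['d'];P=z['P'];im=z['im']
    ci=manip.camera_info(n); H,W=d.shape
    u,v=np.meshgrid(np.arange(W),np.arange(H))
    p=cv2.undistortPoints(np.stack([u,v],-1).reshape(-1,1,2).astype(float),np.array(ci['intrinsics']),np.array(ci['dist_coeffs'],float))[:,0]
    c=np.c_[p[:,0],-p[:,1],-np.ones(len(p))]*d.reshape(-1,1)
    return (c@P[:3,:3].T+P[:3,3]).reshape(H,W,3),im,d,P
def fitc(p,r,x0):
    s=least_squares(lambda a:np.hypot(*(p-a).T)-r,x0,loss='soft_l1',f_scale=.001); return s.x,np.median(abs(s.fun))
def measure(n,fn,c0=(.5745,.026)):
    X,im,d,P=cloud(n,fn); h=X[...,2]
    m=(d>0)&(np.hypot(X[...,0]-c0[0],X[...,1]-c0[1])<.07)
    hsv=cv2.cvtColor(im,cv2.COLOR_RGB2HSV)
    ring=m&(abs(h-.05)<.004)&(hsv[...,2]>130)&(hsv[...,0]>12)&(hsv[...,0]<35)
    if ring.sum()>30: print(n,'ring',ring.sum(),fitc(X[ring][:,:2],.0275,c0))
    body=m&(h>.053)&(h<.125); b=X[body]
    print(' n body',len(b))
    blue=m&(hsv[...,0]>95)&(hsv[...,0]<125)&(hsv[...,1]>90)&(h>.052)&(h<.068)
    b=X[blue]; print(' blue',len(b), b[:,2].min().round(4) if len(b) else 0,b[:,2].max().round(4) if len(b) else 0)
    if len(b)>20:
        s=b[b[:,2]<.0605]; 
        if len(s)>10: print(' foot wall fit',fitc(s[:,:2],.019,b[:,:2].mean(0)),len(s))
    hat=m&(h>.113); q=X[hat]
    if len(q): print(' hat top',len(q),np.median(q,0).round(4),(q.min(0)/2+q.max(0)/2).round(4),(q.max(0)-q.min(0)).round(4))
E
python3 - <<'E'
from meas import *
for n in ['wrist','scene','side']: measure(n,n+'0')
X,im,d,P=cloud('wrist','wrist0')
for uv in [(38,305),(300,320),(390,107),(150,5),(35,190)]: print(uv,X[uv[1],uv[0]].round(3))
E
```

```text
wrist ring 666 (array([0.57383016, 0.02547431]), np.float64(0.0011875847347361506))
 n body 1600
 blue 201 0.0603 0.0646
 hat top 15252 [0.5807 0.0104 0.2976] [0.5964 0.0026 0.2147] [0.0929 0.0308 0.2032]
scene ring 125 (array([0.57389123, 0.02662499]), np.float64(0.0012494308354147124))
 n body 621
 blue 123 0.0543 0.0666
 foot wall fit (array([0.58459267, 0.00217945]), np.float64(0.0005475755109307125)) 31
 hat top 1356 [0.6143 0.0152 0.3318] [0.5984 0.0168 0.2761] [0.092  0.0535 0.3263]
side ring 91 (array([0.5749701 , 0.02519332]), np.float64(0.0022355599745349126))
 n body 574
 blue 110 0.0547 0.0674
 foot wall fit (array([0.58629392, 0.00262317]), np.float64(0.0006123026316227614)) 40
 hat top 3052 [ 0.5933 -0.0113  0.3399] [ 0.5937 -0.01    0.2689] [0.0836 0.0535 0.311 ]
(38, 305) [ 0.372 -0.161  0.068]
(300, 320) [ 0.674 -0.175  0.069]
(390, 107) [0.734 0.06  0.094]
(150, 5) [0.532 0.145 0.052]
(35, 190) [ 0.397 -0.024  0.059]
```

```bash
python3 - <<'E'
import cv2
a=cv2.imread('pics/scene0.png')[160:250,210:300]
b=cv2.imread('pics/side0.png')[165:245,210:300]
a=cv2.resize(a,(450,450),interpolation=2);b=cv2.resize(b,None,fx=5,fy=5,interpolation=2)
cv2.imwrite('pics/sc0c.png',a);cv2.imwrite('pics/si0c.png',b)
E
```

```text
(no output)
```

View pics/sc0c.png

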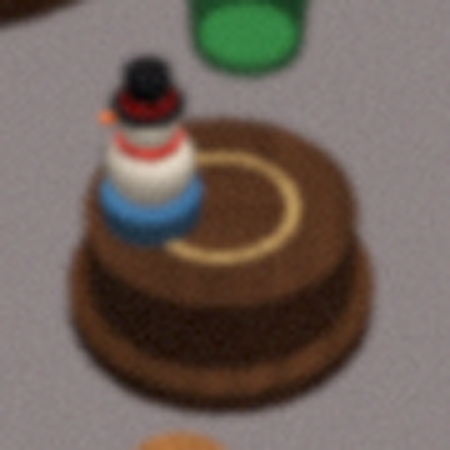

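View pics/si0c.png

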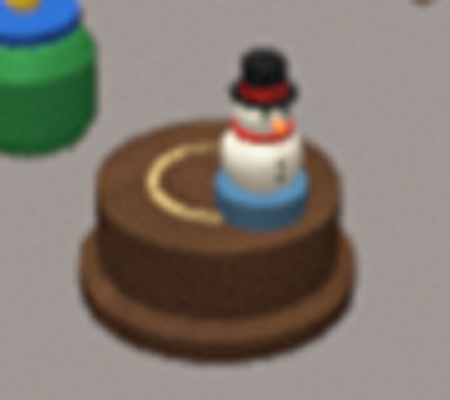

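```bash
python3 - <<'E'
from meas import *
P=np.load('pics/wrist0.npz')['P']
print('far foot top edge',pt_z('wrist',P,215.8,144.9,.063).round(4))
for u in (130+231/3.5,130+370/3.5): print(pt_z('wrist',P,u,60+355/3.5,.06).round(4))
for n in ['wrist','scene','side']:
    X,im,d,P=cloud(n,n+'0'); h=X[...,2]
    m=(d>0)&(np.hypot(X[...,0]-.585,X[...,1]-.002)<.035)&(h>.052)&(h<.13)
    hsv=cv2.cvtColor(im,cv2.COLOR_RGB2HSV)
    q=X[m&(h>.115)]; print(n,'hat',len(q),np.median(q,0).round(4),(q.min(0)/2+q.max(0)/2).round(4))
    o=m&(hsv[...,0]>7)&(hsv[...,0]<20)&(hsv[...,1]>150)&(hsv[...,2]>140)&(h>.08); print(' nose',o.sum(),X[o].mean(0).round(4))
    u=[proj(n,P,np.array([.585,.0025,.05])).round(1), proj(n,P,np.array([.574,.026,.05])).round(1)]; print(u)
E
```

```text
far foot top edge [0.5868 0.0221 0.063 ]
[0.5668 0.0055 0.06  ]
[0.6048 0.0055 0.06  ]
wrist hat 410 [0.5852 0.0026 0.1185] [0.5853 0.0021 0.1177]
 nose 3 [ 0.5875 -0.015   0.095 ]
[array([216.3, 161.9]), array([204. , 138.3])]
scene hat 75 [0.5877 0.0033 0.1206] [0.5863 0.0027 0.1192]
 nose 2 [ 0.5872 -0.0113  0.0971]
[array([239.8, 202.6]), array([253.4, 201.1])]
side hat 61 [ 0.585 -0.002  0.121] [0.5861 0.0013 0.1192]
 nose 4 [ 0.5883 -0.012   0.096 ]
[array([261.1, 206.5]), array([252.6, 201.4])]
```

send_rows:
  steps:
    - [[-0.005,0.01,0],-0.12]
    - [[-0.01,0.02,0],-0.24]
    - [[-0.015,0.03,0],-0.36]
    - [[-0.019,0.038,0],-0.46]
    - [[-0.019,0.038,0.01],-0.46]
    - [[-0.019,0.038,0.03],-0.46]
    - [[-0.019,0.038,0.045],-0.46]
    - [[-0.019,0.038,0.05],-0.46]
  hand: 0.3

```text
clock: 1.15
position: [0.6054, -0.0376, 0.1459]
ee_rot: [0.974, 0.228, -0.001, -0.0]
ft_force: [0.3, 0.4, -0.9]
grip_width: 0.301
```

```bash
python3 - <<'E'
from h import *
o=manip.get_obs(); print(o['clock'],o['position'],o['ee_rot'],o['grip_width'],o['ft_force'])
for n in ['side','wrist']: shot(n,n+'1')
E
```

```text
1.15 [ 0.60539858 -0.03762378  0.14587753] [ 9.73743534e-01  2.27645552e-01 -9.64502800e-04 -3.21047619e-04] 0.3008106812745916 [ 0.29083714  0.43998967 -0.85337052]
```

View pics/side1.png

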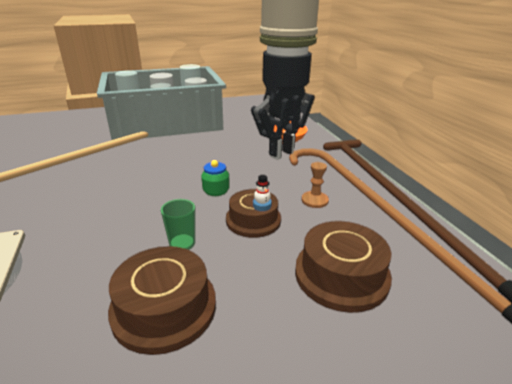

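View pics/wrist1.png

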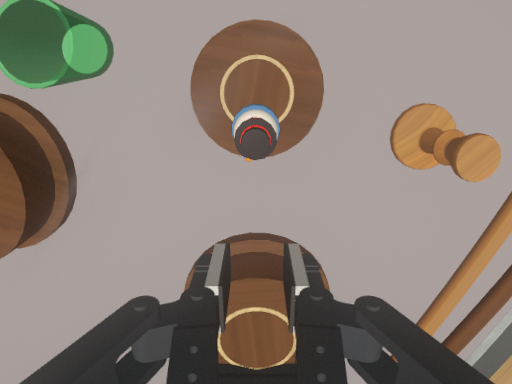

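```bash
python3 - <<'E'
from meas import *
X,im,d,P=cloud('wrist','wrist1')
o=manip.get_obs(); T=np.eye(4);Rm=R.from_quat(o['ee_rot']).as_matrix()
Y=(X-o['position'])@Rm
m=(d>0)&(abs(Y[...,0])<.06)&(abs(Y[...,1])<.045)&(Y[...,2]>-.08)&(Y[...,2]<.012)
for lo in np.arange(-.07,.012,.008):
  s=m&(Y[...,2]>=lo)&(Y[...,2]<lo+.008); q=Y[s]
  for sg in(-1,1):
    k=q[q[:,0]*sg>0]
    if len(k)>3: print(round(lo,3),sg,len(k),np.percentile(k,2,axis=0).round(4),np.percentile(k,98,axis=0).round(4))
print('snow/cent in tool:')
for p in [(.5855,.0026,.05),(.574,.0258,.05)]: print(((np.array(p)-o['position'])@Rm).round(4))
measure('wrist','wrist1')
s=(d>0)&(np.hypot(X[...,0]-.585,X[...,1]-.002)<.03)&(X[...,2]>.115)&(X[...,2]<.125);q=X[s];print('hat',(q.min(0)/2+q.max(0)/2).round(4))
E
```

```text
-0.07 -1 560 [-0.0253 -0.0111 -0.0699] [-0.0131  0.0105 -0.0621]
-0.07 1 556 [ 0.0124 -0.0112 -0.0699] [ 0.0251  0.0106 -0.0622]
-0.062 -1 424 [-0.0264 -0.011  -0.0619] [-0.0131  0.0087 -0.0543]
-0.062 1 429 [ 0.0126 -0.011  -0.0619] [ 0.0257  0.0092 -0.0542]
-0.054 -1 374 [-0.0265 -0.011  -0.0536] [-0.0131  0.0098 -0.0462]
-0.054 1 369 [ 0.0126 -0.0109 -0.0539] [ 0.0256  0.0092 -0.0462]
-0.046 -1 307 [-0.0263 -0.0112 -0.0459] [-0.0131  0.0086 -0.0382]
-0.046 1 303 [ 0.0126 -0.011  -0.0458] [ 0.0257  0.0087 -0.0382]
-0.038 -1 86 [-0.0194 -0.0109 -0.0378] [-0.0131  0.0105 -0.032 ]
-0.038 1 83 [ 0.0126 -0.011  -0.0378] [ 0.0189  0.0099 -0.0323]
snow/cent in tool:
[-0.0002 -0.0451  0.0969]
[-0.0002 -0.071   0.0969]
wrist ring 925 (array([0.57412623, 0.02550272]), np.float64(0.0010500325960618798))
 n body 2109
 blue 206 0.0599 0.0648
 hat top 14116 [ 0.5973 -0.0267  0.238 ] [ 0.5998 -0.0165  0.189 ] [0.0714 0.0548 0.152 ]
hat [0.5848 0.0019 0.1177]
```

```bash
python3 - <<'E'
from meas import *
X,im,d,P=cloud('wrist','wrist1')
o=manip.get_obs(); Rm=R.from_quat(o['ee_rot']).as_matrix()
Y=(X-o['position'])@Rm
for z in (-.03,-.02,-.01,0): print(z,[proj('wrist',P,o['position']+Rm@np.array([.0126,y,z])).round(1).tolist() for y in(-.011,.011)])
for v in range(236,300,6): print(v,[(u,d[v,u].round(3),Y[v,u].round(3).tolist()) for u in(292,297,302)])
cv2.imwrite('pics/w1c.png',cv2.resize(im[230:330,190:330,::-1],None,fx=5,fy=5,interpolation=2))
X,im,d,P=cloud('side','side1')
cv2.imwrite('pics/s1c.png',cv2.resize(im[60:220,220:340,::-1],None,fx=3.7,fy=3.7,interpolation=2))
print('side proj TCP',proj('side',P,o['position']))
m=(d>0)&(np.hypot(X[...,0]-o['position'][0],X[...,1]-o['position'][1])<.05)&(X[...,2]>.125)&(X[...,2]<.25)
print('lowest gripper z seen by side',np.sort(X[m][:,2])[:20].round(4))
E
```

```text
-0.03 [[283.3, 236.4], [282.1, 275.7]]
-0.02 [[281.9, 227.4], [280.8, 265.1]]
-0.01 [[280.5, 219.4], [279.6, 255.5]]
0 [[279.4, 212.1], [278.5, 246.8]]
236 [(292, np.float32(0.358), [0.038, 0.079, 0.148]), (297, np.float32(0.359), [0.043, 0.079, 0.149]), (302, np.float32(0.357), [0.048, 0.079, 0.147])]
242 [(292, np.float32(0.356), [0.037, 0.084, 0.144]), (297, np.float32(0.359), [0.043, 0.086, 0.147]), (302, np.float32(0.361), [0.049, 0.086, 0.148])]
248 [(292, np.float32(0.151), [0.016, -0.01, -0.04]), (297, np.float32(0.152), [0.018, -0.01, -0.04]), (302, np.float32(0.356), [0.048, 0.09, 0.142])]
254 [(292, np.float32(0.145), [0.015, -0.011, -0.046]), (297, np.float32(0.145), [0.017, -0.011, -0.046]), (302, np.float32(0.153), [0.021, -0.007, -0.039])]
260 [(292, np.float32(0.141), [0.015, -0.01, -0.05]), (297, np.float32(0.141), [0.017, -0.01, -0.05]), (302, np.float32(0.141), [0.019, -0.01, -0.051])]
266 [(292, np.float32(0.138), [0.014, -0.01, -0.055]), (297, np.float32(0.136), [0.016, -0.011, -0.056]), (302, np.float32(0.136), [0.018, -0.011, -0.056])]
272 [(292, np.float32(0.1
[... 271 characters left out ...]
.011, -0.065])]
284 [(292, np.float32(0.124), [0.013, -0.011, -0.069]), (297, np.float32(0.124), [0.015, -0.011, -0.069]), (302, np.float32(0.125), [0.017, -0.01, -0.068])]
290 [(292, np.float32(0.123), [0.013, -0.01, -0.071]), (297, np.float32(0.125), [0.015, -0.008, -0.069]), (302, np.float32(0.119), [0.016, -0.012, -0.074])]
296 [(292, np.float32(0.125), [0.013, -0.006, -0.07]), (297, np.float32(0.124), [0.015, -0.006, -0.07]), (302, np.float32(0.115), [0.016, -0.012, -0.077])]
side proj TCP [279.78844796 172.18505496]
lowest gripper z seen by side [0.1817 0.1819 0.1822 0.1823 0.1824 0.1824 0.1828 0.1828 0.1828 0.1829
 0.183  0.183  0.183  0.1831 0.1833 0.1837 0.1838 0.1838 0.1839 0.184 ]
```

View pics/w1c.png

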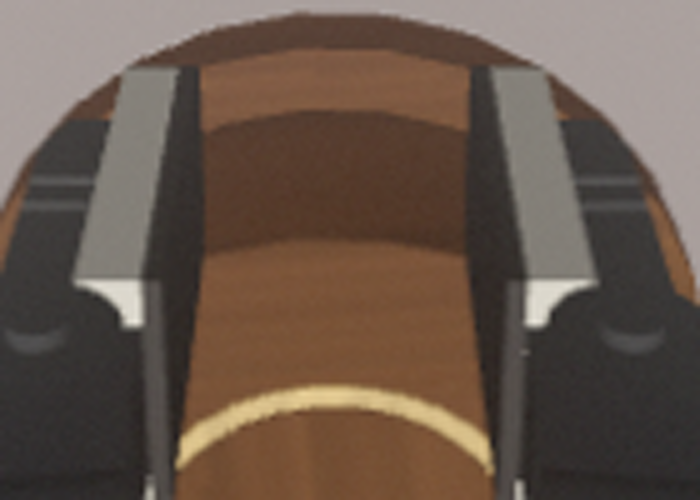

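View pics/s1c.png

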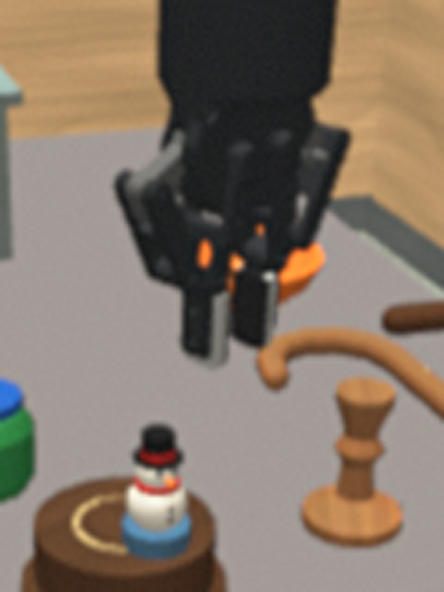

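```bash
python3 - <<'E'
from meas import *
o=manip.get_obs(); Rm=R.from_quat(o['ee_rot']).as_matrix()
im,d,P=shot('scene','scene1')
for n in ['side','wrist','scene']:
  X,im,d,P=cloud(n,n+'1')
  Y=(X-o['position'])@Rm
  m=(d>0)&(abs(Y[...,0])<.09)&(abs(Y[...,1])<.08)&(Y[...,2]<.02)
  print(n,'TCP px',proj(n,P,o['position']).round(1))
  for lo in np.arange(-.17,.02,.01):
    q=Y[m&(Y[...,2]>=lo)&(Y[...,2]<lo+.01)]
    if len(q)>3: print(' z',round(lo,3),len(q),'x',np.percentile(q[:,0],[1,99]).round(3),'y',np.percentile(q[:,1],[1,99]).round(3))
X,im,d,P=cloud('scene','scene1')
cv2.imwrite('pics/sc1c.png',cv2.resize(im[60:260,160:320,::-1],None,fx=3,fy=3,interpolation=2))
E
```

```text
side TCP px [279.8 172.2]
 z -0.17 248 x [-0.037  0.018] y [-0.018  0.038]
 z -0.16 166 x [-0.037  0.035] y [-0.007  0.013]
 z -0.15 285 x [-0.043  0.037] y [-0.006  0.02 ]
 z -0.14 383 x [-0.064  0.061] y [-0.009  0.021]
 z -0.13 347 x [-0.065  0.063] y [-0.01  0.02]
 z -0.12 313 x [-0.061  0.059] y [-0.011  0.018]
 z -0.11 308 x [-0.056  0.055] y [-0.011  0.018]
 z -0.1 217 x [-0.051  0.05 ] y [-0.01   0.017]
 z -0.09 241 x [-0.045  0.044] y [-0.01   0.015]
 z -0.08 119 x [-0.027  0.028] y [-0.011  0.014]
 z -0.07 135 x [-0.026  0.028] y [-0.009  0.012]
 z -0.06 133 x [-0.026  0.026] y [-0.009  0.012]
 z -0.05 131 x [-0.025  0.026] y [-0.01   0.013]
 z -0.04 44 x [-0.019  0.019] y [-0.01   0.011]
wrist TCP px [256.9 229.8]
 z -0.12 4690 x [-0.059  0.059] y [-0.018 -0.008]
 z -0.11 7530 x [-0.056  0.056] y [-0.017 -0.001]
 z -0.1 4759 x [-0.051  0.051] y [-0.017  0.011]
 z -0.09 7028 x [-0.047  0.046] y [-0.013  0.011]
 z -0.08 1872 x [-0.041  0.041] y [-0.014  0.007]
 z -0.07 1357 x [-0.026  0.025] y [-0.011  0.011]
 z -0.06 991 x [-0.026  0.026] y [-0.011  0.011]
 z -0.05 846 x [-0.026  0.026] y [-0.011  0.01 ]
 z -0.04 297 x [-0.024  0.024] y [-0.011  0.011]
scene TCP px [212.3 165. ]
 z -0.17 229 x [0.012 0.039] y [-0.035  0.036]
 z -0.16 104 x [0.028 0.04 ] y [-0.012  0.01 ]
 z -0.15 168 x [-0.009  0.046] y [-0.019  0.018]
 z -0.14 301 x [-0.009  0.067] y [-0.02   0.019]
 z -0.13 163 x [0.014 0.067] y [-0.018  0.018]
 z -0.12 127 x [0.014 0.062] y [-0.016  0.016]
 z -0.11 100 x [-0.011  0.058] y [-0.016  0.016]
 z -0.1 53 x [-0.013  0.053] y [-0.011  0.014]
 z -0.09 70 x [0.021 0.047] y [-0.012  0.012]
 z -0.07 63 x [0.018 0.028] y [-0.01   0.011]
 z -0.06 67 x [0.018 0.028] y [-0.011  0.011]
 z -0.05 64 x [0.002 0.028] y [-0.01   0.011]
 z -0.04 22 x [0.018 0.021] y [-0.01   0.011]
```

View pics/sc1c.png

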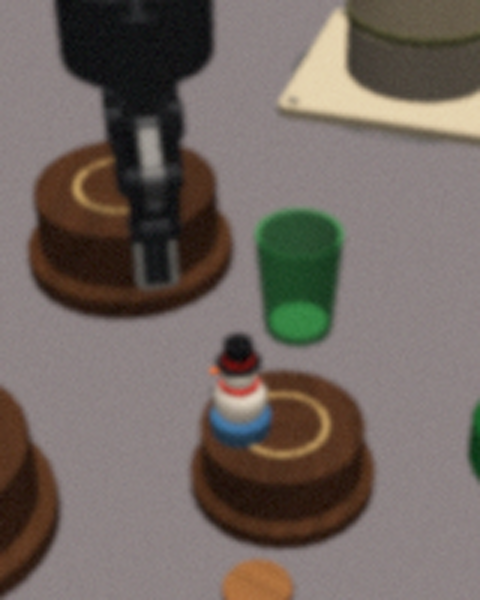

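send_rows:
  steps:
    - [[0,0,0.015],0]
    - [[0,0,0.035],0]
    - [[0,0,0.055],0]
    - [[0,0,0.075],0]
    - [[0,0,0.085],0]
    - [[0,0,0.09],0]
    - [[0,0,0.09],0]
    - [[0,0,0.09],0]

```text
clock: 2.3
position: [0.6065, -0.038, 0.0582]
ee_rot: [0.974, 0.228, 0.001, 0.0]
ft_force: [-0.4, -0.9, -0.4]
grip_width: 0.298
```

```bash
python3 - <<'E'
from meas import *
o=manip.get_obs(); Rm=R.from_quat(o['ee_rot']).as_matrix(); print(o['clock'],o['position'],o['ft_force'],o['grip_width'])
for n in ['side','wrist']:
  shot(n,n+'2')
  X,im,d,P=cloud(n,n+'2'); Y=(X-o['position'])@Rm
  m=(d>0)&(abs(Y[...,0])<.035)&(Y[...,1]>-.014)&(Y[...,1]<.014)&(Y[...,2]<.02)&(Y[...,2]>-.08)
  q=np.sort(Y[m][:,2]); print(n,'max tool z of gripper',q[-8:].round(4), (o['position'][2]-q[-8:]).round(4))
  m=(d>0)&(abs(Y[...,0])<.013)&(abs(Y[...,1])<.03)&(Y[...,2]<.0)&(Y[...,2]>-.16)
  for lo in np.arange(-.16,0,.01):
    q=Y[m&(Y[...,2]>=lo)&(Y[...,2]<lo+.01)]
    if len(q)>3: print(' z',round(lo,3),len(q),'x',np.percentile(q[:,0],[1,99]).round(3),'y',np.percentile(q[:,1],[1,99]).round(3))
im=cv2.imread('pics/side2.png'); cv2.imwrite('pics/s2c.png',cv2.resize(im[80:250,190:350],None,fx=3.5,fy=3.5,interpolation=2))
E
```

```text
2.3 [ 0.60653307 -0.03797008  0.05817213] [-0.43002263 -0.9456213  -0.42840769] 0.29777778175868713
side max tool z of gripper [-0.0368 -0.0368 -0.0367 -0.0362 -0.0361 -0.0361 -0.036  -0.0353] [0.095  0.095  0.0948 0.0944 0.0943 0.0943 0.0942 0.0935]
 z -0.16 11 x [-0.013  0.005] y [0.011 0.012]
 z -0.15 66 x [-0.012  0.013] y [0.01  0.021]
 z -0.14 54 x [-0.013  0.013] y [0.01  0.021]
 z -0.13 42 x [-0.013  0.013] y [0.01 0.02]
 z -0.12 42 x [-0.013  0.013] y [0.01  0.019]
 z -0.11 26 x [-0.013  0.013] y [-0.007  0.018]
 z -0.08 4 x [-0.013  0.012] y [0.007 0.011]
 z -0.05 6 x [-0.013  0.013] y [-0.027  0.011]
 z -0.03 6 x [-0.005 -0.   ] y [-0.03  -0.028]
 z -0.02 9 x [-0.008  0.004] y [-0.03  -0.028]
 z -0.01 31 x [-0.012  0.011] y [-0.03  -0.025]
wrist max tool z of gripper [-0.0333 -0.033  -0.0328 -0.0327 -0.0326 -0.0323 -0.0323 -0.0313] [0.0914 0.0911 0.091  0.0908 0.0908 0.0905 0.0905 0.0895]
 z -0.12 1337 x [-0.013  0.013] y [-0.018 -0.009]
 z -0.11 1223 x [-0.013  0.013] y [-0.017 -0.008]
 z -0.1 109 x [-0.013  0.013] y [-0.017 -0.003]
 z -0.08 30 x [-0.013  0.013] y [-0.01   0.011]
 z -0.07 206 x [-0.013  0.013] y [-0.011  0.011]
 z -0.06 183 x [-0.013  0.013] y [-0.011  0.011]
 z -0.05 182 x [-0.013  0.013] y [-0.011  0.011]
 z -0.04 104 x [-0.013  0.013] y [-0.01   0.011]
```

View pics/s2c.png

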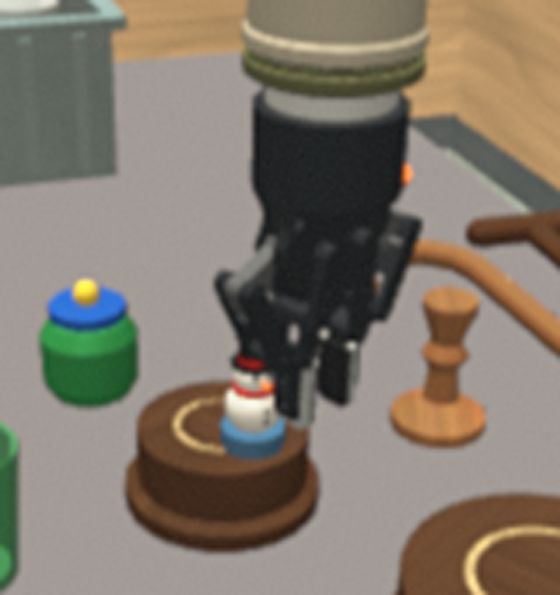

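View pics/wrist2.png

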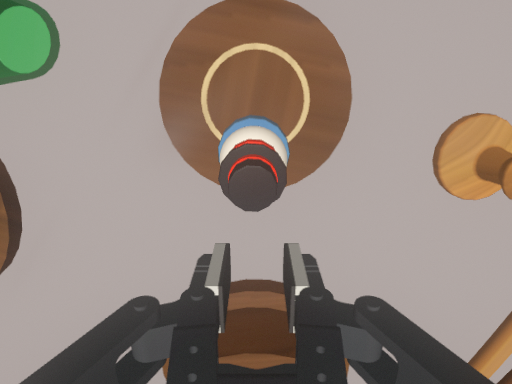

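```bash
python3 - <<'E'
from meas import *
o=manip.get_obs(); Rm=R.from_quat(o['ee_rot']).as_matrix()
X,im,d,P=cloud('wrist','wrist2'); Y=(X-o['position'])@Rm
for a in np.arange(-.024,.024,.004):
  r=[]
  for lo in np.arange(-.13,-.085,.005):
    q=Y[(d>0)&(Y[...,0]>=a)&(Y[...,0]<a+.004)&(abs(Y[...,1])<.04)&(Y[...,2]>=lo)&(Y[...,2]<lo+.005)]
    r.append(f'{1000*np.percentile(q[:,1],2):6.1f}' if len(q)>3 else '   -  ')
  print(round(a,3),' '.join(r))
q=X[(d>0)&(np.hypot(X[...,0]-.5855,X[...,1]-.0026)<.022)&(X[...,2]>.105)&(X[...,2]<.125)]
q=q[q[:,2]>.1165]; print('hat top extent',q.min(0).round(4),q.max(0).round(4))
E
```

```text
-0.024    -      -    -17.7  -17.2  -17.3  -17.4  -16.8  -12.3  -12.4
-0.02    -      -    -17.5  -17.4  -17.4  -17.2  -16.6  -12.2  -12.4
-0.016    -      -    -17.6  -17.4  -17.3  -17.3  -16.9  -12.2  -12.4
-0.012    -      -    -17.5  -17.5  -17.3  -17.1  -16.7    -      -  
-0.008    -      -      -    -11.5  -10.4    -      -      -      -  
-0.004    -      -      -    -11.5  -10.3    -      -      -      -  
0.0    -      -      -    -11.3  -10.3    -      -      -      -  
0.004    -      -      -    -11.5  -10.4    -      -      -      -  
0.008    -      -    -17.7  -17.3  -17.0  -17.3  -17.0    -      -  
0.012    -      -    -17.4  -17.4  -17.2  -17.2  -17.1  -12.4  -12.2
0.016    -      -    -17.4  -17.4  -17.4  -17.3  -16.6  -12.2  -12.2
0.02    -      -    -17.2  -17.4  -17.3  -17.2  -16.5  -12.2  -12.2
hat top extent [ 0.5758 -0.0073  0.1165] [0.5942 0.0109 0.1208]
```

send_rows:
  steps:
    - [[0,0,0.01],0]
    - [[-0.001,0,0.02],0]
    - [[-0.001,0,0.03],0]
    - [[-0.001,0,0.035],0]
    - [[-0.001,0,0.036],0]
    - [[-0.001,-0.004,0.036],0]
    - [[-0.001,-0.01,0.036],0]
    - [[-0.001,-0.01,0.036],0]

```text
clock: 3.4
position: [0.6007, -0.0285, 0.0217]
ee_rot: [0.974, 0.229, 0.0, -0.0]
ft_force: [0.9, -0.5, -0.5]
grip_width: 0.298
```

```bash
cat > look.py <<'E'
import sys
from meas import *
k=sys.argv[1]
o=manip.get_obs(); Rm=R.from_quat(o['ee_rot']).as_matrix(); print(o['clock'],o['position'],o['ft_force'],o['grip_width'])
C=np.array([.574,.0258,.05])
for n in ['side','wrist']:
  shot(n,n+k)
  X,im,d,P=cloud(n,n+k); Y=(X-o['position'])@Rm
  m=(d>0)&(abs(Y[...,0])<.035)&(abs(Y[...,0])>.012)&(Y[...,1]>-.0125)&(Y[...,1]<.014)&(Y[...,2]<.0)&(Y[...,2]>-.06)
  q=np.sort(X[m][:,2]); print(n,'tip z',q[:8].round(4))
  s=(d>0)&(np.hypot(X[...,0]-.578,X[...,1]-.015)<.035)&(X[...,2]>.1155)&(X[...,2]<.1225)&(Y[...,1]<-.0125)&(abs(Y[...,0])<.015)
  q=X[s]; 
  if len(q): c=(q.min(0)/2+q.max(0)/2); print(' hat c',c.round(4),(q.max(0)-q.min(0)).round(4),'tool',((c-o['position'])@Rm).round(4))
print('centre in tool',((C-o['position'])@Rm).round(4))
im=cv2.imread(f'pics/side{k}.png'); a=cv2.resize(im[130:250,190:320],None,fx=3,fy=3,interpolation=2)
im=cv2.imread(f'pics/wrist{k}.png'); b=cv2.resize(im[0:300,160:360],(240,360))
cv2.imwrite(f'pics/v{k}.png',np.hstack([a,b]))
E
python3 look.py 3
```

```text
3.4 [ 0.6006651  -0.02850391  0.02172597] [ 0.93076441 -0.48232024 -0.53106469] 0.2981298680118203
side tip z [0.0229 0.0232 0.0234 0.0241 0.0243 0.0244 0.0251 0.0272]
wrist tip z [0.0582 0.0606 0.0607 0.0608 0.0609 0.0609 0.061  0.061 ]
 hat c [ 0.5897 -0.0043  0.119 ] [0.0278 0.0309 0.007 ] tool [ 0.001  -0.0265 -0.0973]
centre in tool [ 0.0003 -0.0605 -0.0283]
```

View pics/v3.png

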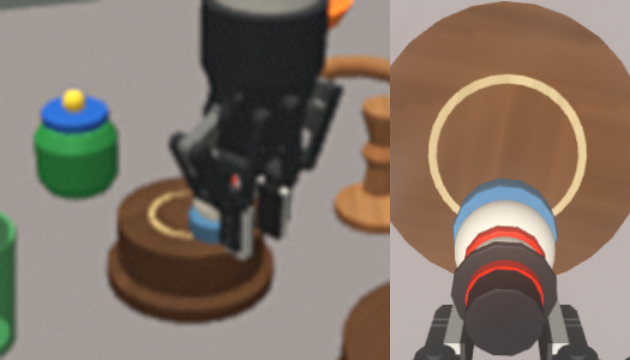

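send_rows:
  steps:
    - [[0,-0.003,0],0]
    - [[0,-0.006,0],0]
    - [[0,-0.008,0],0]
    - [[0,-0.0095,0],0]
    - [[0,-0.011,0],0]
    - [[0,-0.0125,0],0]
    - [[0,-0.014,0],0]
    - [[0,-0.0155,0],0]

```text
clock: 4.5
position: [0.5938, -0.0155, 0.0215]
ee_rot: [0.974, 0.228, 0.0, 0.0]
ft_force: [0.3, -0.7, -0.0]
grip_width: 0.301
```

```bash
python3 look.py 4
```

```text
4.5 [ 0.59381015 -0.01554769  0.02145295] [ 0.26740651 -0.74011474 -0.02565601] 0.30055652474029737
side tip z [0.0215 0.0216 0.022  0.0221 0.0222 0.0228 0.0228 0.023 ]
wrist tip z [0.0467 0.0472 0.0472 0.0473 0.0473 0.0473 0.0474 0.0474]
 hat c [0.5865 0.0031 0.119 ] [0.0275 0.0254 0.007 ] tool [ 0.0017 -0.02   -0.0976]
centre in tool [ 0.0006 -0.0458 -0.0286]
```

View pics/v4.png

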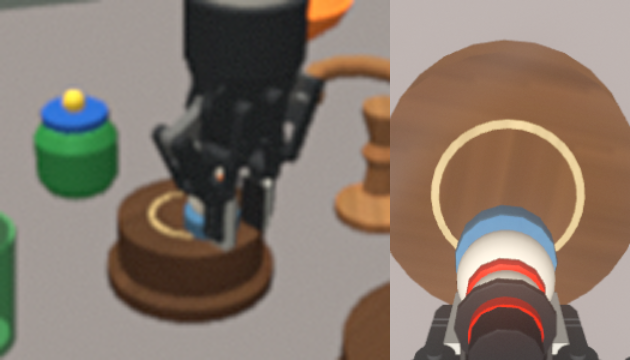

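```bash
cat > foot.py <<'E'
import sys
from meas import *
k=sys.argv[1]
z=np.load(f'pics/wrist{k}.npz')
X,im,d,P=cloud('wrist','wrist'+k)
hsv=cv2.cvtColor(im,cv2.COLOR_RGB2HSV)
Rc=P[:3,:3]@np.array(manip.camera_info('wrist')['T_tool_cam'])[:3,:3].T
tc=P[:3,3]-Rc@np.array(manip.camera_info('wrist')['T_tool_cam'])[:3,3]
Y=(X-tc)@Rc
m=(d>0)&(np.hypot(X[...,0]-.574,X[...,1]-.0258)<.055)
blue=m&(hsv[...,0]>95)&(hsv[...,0]<125)&(hsv[...,1]>70)&(X[...,2]>.053)&(X[...,2]<.0665)&(Y[...,1]<-.013)
# top-rim boundary: for each column the topmost blue pixel (far edge of disc, z .064)
v,u=np.where(blue); pts=[]
for c in np.unique(u):
    pts.append(pt_z('wrist',P,c,v[u==c].min()-.5,.062))
pts=np.array(pts)
fy=[((p-tc)@Rc) for p in pts]; fy=np.array(fy)
mid=np.median(fy[:,0]); core=fy[np.abs(fy[:,0]-(fy[:,0].min()+fy[:,0].max())/2)<.015]
c,e=fitc(core[:,:2],.019,core[:,:2].mean(0)+[0,.017])
print('n',len(core),'foot centre tool xy',c.round(4),'err',e.round(5),'x range',fy[:,0].min().round(4),fy[:,0].max().round(4))
ring=m&(abs(X[...,2]-.05)<.004)&(hsv[...,2]>130)&(hsv[...,0]>12)&(hsv[...,0]<35)
q=X[ring]; q=(q-tc)@Rc
cc=np.array([0,0]); x0=((np.array([.574,.0258,.05])-tc)@Rc)[:2]
for _ in range(3):
    cc,e=fitc(q[:,:2],.0275,x0); r=np.hypot(*(q[:,:2]-cc).T); q=q[abs(r-.0275)<.003]; x0=cc
print('ring centre tool xy',cc.round(4),len(q),e.round(5),' delta',(cc-c).round(4))
E
for k in 0 2 3 4; do python3 foot.py $k; done
```

```text
n 31 foot centre tool xy [-0.0398 -0.0014] err 0.00015 x range -0.0542 -0.0259
ring centre tool xy [-0.0507 -0.0256] 623 0.0011  delta [-0.0109 -0.0242]
n 59 foot centre tool xy [-0.0017 -0.0446] err 0.00015 x range -0.0199 0.0163
ring centre tool xy [-0.0009 -0.0712] 1995 0.00102  delta [ 0.0008 -0.0267]
n 72 foot centre tool xy [-0.0006 -0.0338] err 0.00016 x range -0.0185 0.0177
ring centre tool xy [ 0.001  -0.0603] 3276 0.0012  delta [ 0.0016 -0.0264]
n 70 foot centre tool xy [-0.0002 -0.0236] err 0.00014 x range -0.018 0.0181
ring centre tool xy [ 0.0014 -0.0458] 2980 0.00121  delta [ 0.0016 -0.0222]
```

send_rows:
  steps:
    - [[0.0,-0.002,0],0]
    - [[0.0,-0.004,0],0]
    - [[0.0005,-0.006,0],0]
    - [[0.0005,-0.008,0],0]
    - [[0.001,-0.01,0],0]
    - [[0.001,-0.012,0],0]
    - [[0.001,-0.014,0],0]
    - [[0.001,-0.015,0],0]

```text
clock: 5.6
position: [0.588, -0.0015, 0.0214]
ee_rot: [0.974, 0.228, 0.0, -0.0]
ft_force: [-0.4, -0.8, 0.0]
grip_width: 0.3
```

```bash
python3 look.py 5; python3 foot.py 5
```

```text
5.6 [ 0.58800697 -0.00154816  0.02143888] [-0.39890291 -0.84284152  0.0145234 ] 0.2997247789440171
side tip z [0.0216 0.0217 0.0217 0.022  0.0222 0.0222 0.0229 0.0231]
wrist tip z [0.0469 0.047  0.0471 0.0471 0.0471 0.0471 0.0472 0.0472]
 hat c [0.5806 0.0178 0.1189] [0.0273 0.0244 0.0069] tool [ 0.002  -0.0206 -0.0975]
centre in tool [-0.0004 -0.0307 -0.0286]
n 70 foot centre tool xy [-0.0001 -0.0235] err 0.00012 x range -0.018 0.0181
ring centre tool xy [ 0.0004 -0.0315] 2314 0.00108  delta [ 0.0005 -0.008 ]
```

View pics/v5.png

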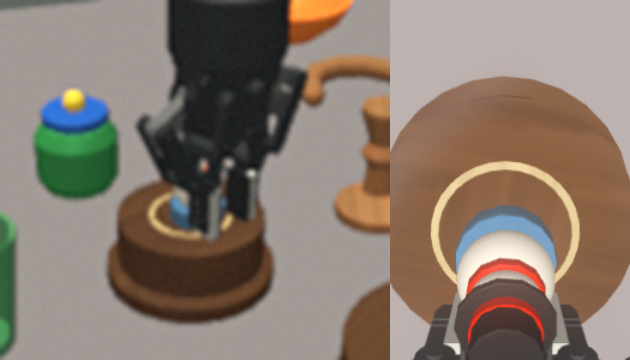

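send_rows:
  steps:
    - [[0.0,-0.0015,0],0]
    - [[0.0,-0.003,0],0]
    - [[0.0,-0.0045,0],0]
    - [[0.0,-0.006,0],0]
    - [[0.0,-0.007,0],0]
    - [[0.0,-0.0075,0],0]
    - [[0.0,-0.0075,0],0]
    - [[0.0,-0.0075,0],0]

```text
clock: 6.7
position: [0.5847, 0.0051, 0.0214]
ee_rot: [0.974, 0.228, 0.0, -0.0]
ft_force: [0.2, -0.7, -0.2]
grip_width: 0.299
```

```bash
python3 look.py 6; python3 foot.py 6
```

```text
6.7 [0.58470016 0.00508396 0.0213933 ] [ 0.23554307 -0.66987696 -0.18898291] 0.2993390847422743
side tip z [0.0225 0.025  0.0251 0.0272 0.0282 0.031  0.0349 0.0381]
wrist tip z [0.0466 0.0471 0.0471 0.0471 0.0472 0.0472 0.0473 0.0474]
 hat c [0.5776 0.0242 0.119 ] [0.0273 0.0243 0.007 ] tool [ 0.0021 -0.0203 -0.0976]
centre in tool [-0.0004 -0.0233 -0.0286]
n 70 foot centre tool xy [-0.0001 -0.0236] err 0.00015 x range -0.018 0.0181
ring centre tool xy [ 0.0003 -0.025 ] 1894 0.00107  delta [ 0.0005 -0.0014]
```

View pics/v6.png

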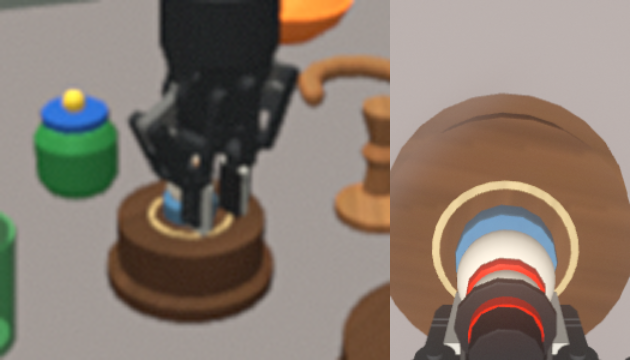

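send_rows:
  steps:
    - [[0.0,0.002,0],0]
    - [[0.0,0.006,0],0]
    - [[0.0,0.012,0],0]
    - [[0.0,0.02,0],0]
    - [[0.0,0.03,0],0]
    - [[0.0,0.04,0],0]
    - [[0.0,0.045,-0.005],0]
    - [[0.0,0.045,-0.02],0]

```text
clock: 7.8
position: [0.6043, -0.0357, 0.0415]
ee_rot: [0.974, 0.228, -0.001, -0.0]
ft_force: [-0.4, 0.7, 1.2]
grip_width: 0.301
```

send_rows:
  steps:
    - [[0.0,0,-0.02],0]
    - [[0.0,0,-0.045],0]
    - [[0.0,0,-0.07],0]
    - [[0.0,0,-0.095],0]
    - [[0.0,0,-0.12],0]
    - [[0.0,0,-0.13],0]
    - [[0.0,0,-0.13],0]
    - [[0.0,0,-0.13],0]

```text
clock: 8.8
position: [0.6041, -0.0352, 0.1705]
ee_rot: [0.974, 0.228, -0.001, -0.0]
ft_force: [0.4, 0.0, 0.6]
grip_width: 0.305
```

```bash
python3 look.py 7; python3 foot.py 7; python3 - <<'E'
from meas import *
shot('scene','scene7')
for n in ['scene','side']: 
    measure(n,n+'7')
for n in ['wrist','scene','side']:
    X,im,d,P=cloud(n,n+'7')
    q=X[(d>0)&(np.hypot(X[...,0]-.574,X[...,1]-.0258)<.025)&(X[...,2]>.115)&(X[...,2]<.125)]; print(n,'hat',(q.min(0)/2+q.max(0)/2).round(4))
im=cv2.imread('pics/scene7.png');a=cv2.resize(im[150:250,205:305],(400,400),interpolation=2)
im=cv2.imread('pics/side7.png');b=cv2.resize(im[155:255,205:305],(400,400),interpolation=2)
cv2.imwrite('pics/f7.png',np.hstack([a,b]))
E
```

```text
8.8 [ 0.60412934 -0.03519123  0.17051159] [0.36213272 0.01620517 0.61272938] 0.30469447902657565
side tip z [0.2062 0.2063 0.2063 0.2064 0.2066 0.2067 0.207  0.2071]
 hat c [0.5747 0.0265 0.119 ] [0.0173 0.0185 0.0069] tool [ 0.0011 -0.0683  0.0516]
wrist tip z [0.203  0.203  0.2031 0.2031 0.2033 0.2035 0.2035 0.2035]
 hat c [0.5738 0.0267 0.1185] [0.018  0.0179 0.0043] tool [ 0.0004 -0.0689  0.052 ]
centre in tool [ 0.0002 -0.068   0.1206]
n 37 foot centre tool xy [ 0.0008 -0.0682] err 0.0001 x range -0.0176 0.0183
ring centre tool xy [ 0.0003 -0.0677] 1026 0.00107  delta [-0.0005  0.0005]
scene ring 144 (array([0.57395857, 0.0263863 ]), np.float64(0.001373849282988053))
 n body 620
 blue 125 0.0549 0.0665
 foot wall fit (array([0.57313127, 0.02762879]), np.float64(0.0005715016219201112)) 31
 hat top 1763 [ 0.6211 -0.0023  0.3735] [0.6014 0.001  0.2736] [0.0706 0.0714 0.3211]
side ring 133 (array([0.57478109, 0.0257914 ]), np.float64(0.0018593787989808416))
 n body 521
 blue 107 0.0538 0.0668
 foot wall fit (array([0.57574533, 0.02808503]), np.float64(0.0005824443468842727)) 39
 hat top 592 [ 0.5755 -0.0338  0.2766] [ 0.5965 -0.004   0.269 ] [0.0678 0.0795 0.3118]
wrist hat [0.5738 0.0267 0.118 ]
scene hat [0.5755 0.0275 0.1192]
side hat [0.5747 0.0265 0.1191]
```

View pics/f7.png

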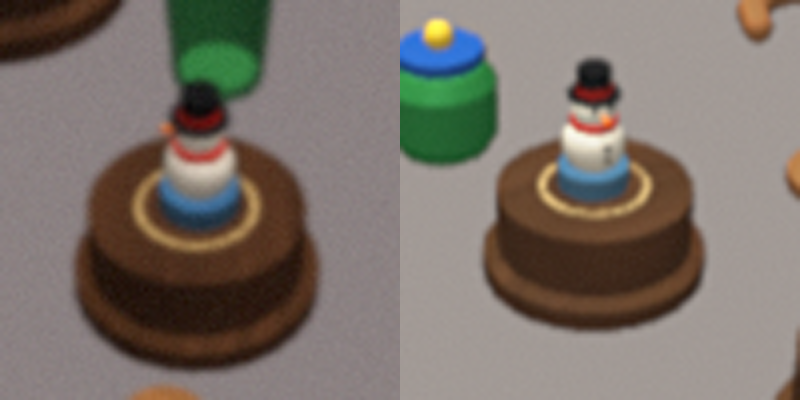

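View pics/v7.png

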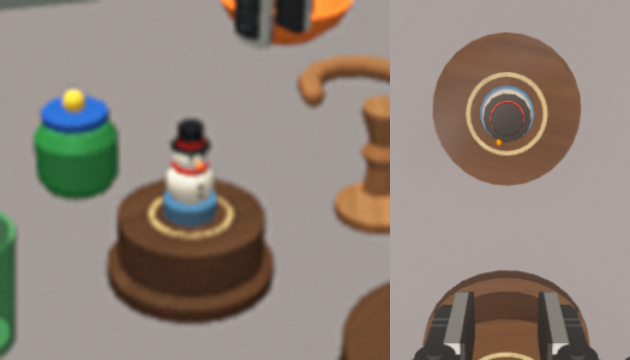

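The pictures show the snowman upright inside the ring. The estimates put it 1–2.5 mm off centre, and the bystanders were never approached. Handing in now.

```bash
python3 -c "
from workcell import manip
print(manip.hand_in())"
```

```text
the job is handed in; nothing more can be done
None
```

I slid the snowman about 26 mm to the middle of the smallest plinth, backed the gripper away and handed the job in at about 9 s of the 48 s allowed. The hand-in gives no verdict, so the result rests on my last checks.

**How it was pushed:** I set the fingertips about 25 mm apart and pushed low on the foot in small steps, so the foot sat between the two tips. I then backed straight off and rose clear.

**Last checks:**
- **Position:** the wrist camera puts the foot within about 1 mm of the ring's centre. The scene and side cameras put it about 1.5 to 2.5 mm off. All are inside the 7.5 mm limit.
- **Upright:** the hat top lies over the foot within the 1–2 mm measuring error, at its original height of about 0.119 m.
- **Force:** force readings during the push stayed at the roughly 1 N noise level.
- **Tumbler, candlestick and jar:** I never went near them and they look unmoved in the pictures, but I did not re-measure their positions.

**One disagreement:** all three cameras showed the real fingertips about 35 mm behind the reported TCP. I set the pushing height from the camera readings rather than the reported TCP height.

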